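Present a chromatography column level over the drip tray

TASK

Draw the blue-collared steel column out of its leaning stand, turn it level and hold it centred over the drip tray, about 15 cm above the bench and along the tray's length, with its blue-collared end towards the tray's blue connector, so that a colleague can fit the lines. Finish while still holding it there in the gripper, steady and carried by nothing else. Leave the other two columns in the stand, and do not disturb the wash bottle or the screwdriver.

Things in the scene. Friction and masses are not known exactly. Their poses are not given: they have to be found in the camera images.
- blue_column: The column to take: smooth steel rod, diameter 22 mm, length 180 mm, 0.17 to 0.33 kg, blue collar (25 mm wide, look only) 144 to 160 mm from its foot. It leans 25 degrees from upright in one of the stand's three bores, 110 mm sticking out, 58 mm free to the next rod. Origin: centre of its foot end; z runs along the rod to the blue-collared end. Balance point: 90 mm from the foot.
- column_mid (a point): Middle of the blue-collared column, on its axis, 90 mm from either end.
- column_top (a point): Centre of the end face at the blue-collared end of the column, 180 mm from the foot.
- stand: Fixed white block 250 mm long (its y) on a 120 mm deep, 10 mm thick grey base; three square bores 25 mm wide, 70 mm deep, at y = -80, 0, 80 mm. Bores lean 25 degrees from upright towards the stand's +x (roughly away from the robot): draw a rod out along its own axis, over 70 mm. Block's highest edge: 103 mm above the bench. Origin: on the bench, below the middle bore; z up.
- tray: Fixed metal drip tray 240 mm long (x) x 110 mm x 18 mm high, with a grey block 44 mm high with a blue round connector on top beyond its +x end (137 mm from the middle). Origin: centre of its underside, on the bench; x runs along the length towards the blue connector, z up.
- orange_column: A bystander column, same as the blue one but with an orange collar, in another bore of the stand. Origin: centre of its foot; z along the rod, up.
- green_column: A bystander column, same size, with a green collar, in another bore of the stand. Origin: centre of its foot; z along the rod, up.
- wash_bottle: Bystander: white wash bottle, 68 mm in diameter, 205 mm high, bent spout on top; stands on the bench to the left. Origin: centre of its underside, z up.
- screwdriver: Bystander: screwdriver with a blue handle, about 0.2 m long, lying on the bench between stand and tray, under 40 mm high.
There are look-alikes about, which are no part of the job. Leave any yellow look-alike of the blue_column alone.

How it is judged:
On the way:
1. the blue column is drawn clear of the stand, its foot above the block, held by the fingers (height (world z) of blue_column above 0.104 m and height (world z) of column_top above 0.13 m and contact force between blue_column and the fingers above 1 N), for 0.05 s.
At the end, for the whole second after the job is handed in: The column hangs in the fingers only, at rest: level within 12 degrees, along the tray within 15, blue end to the blue connector, its middle within 35 mm of the tray's middle seen from above and 115-200 mm above the bench; other columns moved under 15 mm, bottle and screwdriver 25 mm (contact force between blue_column and the fingers above 1.5 N and contact force between blue_column and stand below 0.1 N and contact force between blue_column and tray below 0.1 N and angle between blue_column's own z axis and vertical between 1.3608 and 1.7808 rad and angle between the z axis of blue_column and the x axis of tray, either way round below 0.26 rad and x of column_top in the frame of tray above 0.03 m and x of blue_column in the frame of tray below -0.03 m and horizontal distance between column_mid and tray below 0.035 m and height (world z) of column_mid between 0.115 and 0.2 m and linear speed of blue_column below 0.03 m/s and angular speed of blue_column below 0.15 rad/s and distance of each of orange_column, green_column from where it was at the start of the episode below 0.015 m and distance of each of wash_bottle, screwdriver from where it was at the start of the episode below 0.025 m); the arm keeps its last pose, push and grip.
It fails at once if another column drawn or knocked out of its bore (distance of any of orange_column, green_column from where it was at the start of the episode above 0.03 m).
It fails at once if the wash bottle or the screwdriver disturbed (distance of any of wash_bottle, screwdriver from where it was at the start of the episode above 0.03 m or angle between wash_bottle's own z axis and vertical above 0.4 rad).
It also fails if it takes over 42 s, if anything falls off the work surface, if the arm or the gripper's body presses on something with over 40 N, if the wrist force passes 120 N, or if a joint passes its speed limit or range.

ROBOT

A 7-joint arm with a two-finger parallel gripper is mounted at the origin on the work surface. World frame = base frame: x ahead of the robot, y to its left, z up, the work surface at z = 0. Lengths are in m, angles in rad, forces in N, time in s.
With the tool pointing down it reaches from about 0.35 to 0.9 m from the base axis. Payload 19.9 kg.
Tool frame: the origin (TCP) lies midway between the tips of the shut fingers; the grasp point (between the pads) lies 19 mm behind it; z points along the fingers, y is the line along which they close (so a half turn about z gives the same grasp; the last joint's range is limited). The gripper opens to 85 mm and grips with 20 to 120 N. Pads are 22 mm wide; open, the fingers measure 114 mm over their backs; the gripper's body (76 mm by 85 mm) begins 54 mm behind the grasp point. The pads swing forward as they close: fully open they stand 13 mm farther back than shut.
Start: joints at [-1.226, 0.417, -0.01, 1.614, 0.005, 1.111, -0.053], TCP at [0.236, 0.579, 0.231] pointing down, gripper open.
Joint ranges: [-2.81, 2.81], [-0.39, 2.02], [-1.27, 1.25], [0.06, 2.57], [-1.19, 4.33], [0.19, 2], [-2.82, 2.82]. Speed limits (rad/s): [1.89, 1.89, 2.39, 2.39, 3.01, 3.01, 3.01].

INTERFACE

Orientations are given as a unit quaternion [w, x, y, z].
In Python, from bench import state, read_camera, get_calibration, sign_off gives the robot as it stands.
- The arm moves only by the tool carry_out, never from a script. Its argument "deltas" is a list of rows, each a list of 6 numbers: the shift along the tool's x, y, z as a fraction of full scale, then the turn, a rotation vector about the tool's x, y, z as a fraction of full scale. In form: [[dx, dy, dz, wx, wy, wz], ...]. A call has 1 to 5 rows; each row is the pose to reach, as a shift and turn from the pose commanded when the call began, along the tool's axes at that moment; what a row does not reach only later rows make up. Full scale, the value 1, is 10 cm for a shift and 90 degrees for a turn. A row lasts 1/8 s, in which the tool goes at most 62.5 mm and 10.7 degrees, less where a joint would pass 70% of its speed; a pose out of reach is approached as far as the arm can. A call with a number of a shift or a turn outside -1 to 1 is refused whole. A call with a gripper value outside its range is refused whole. "fingers" is the closure, from -1 (fully open) to 1 (shut), set as the call begins (left out, the last holds). The fingers move at their own pace and stop on an object; "squeeze" is the grip in N (left out, the last holds). Time passes only in rows, so rows that repeat a pose let the fingers close. It gives the time, the measured TCP pose, the force, the opening and the grip force at its end, in the units of the state.
- state(): the state, without advancing time (a new reading comes with each control period).
- read_camera(name): name is "scene" or "top" or "wrist"; returns the picture (480x640x3 uint8, red, green, blue); there is no depth.
- get_calibration(name): a dict with "intrinsics" (3x3 intrinsics, pixels), "k1" (the pictures are not rectified: a ray, as slopes to the right and down, at radius r is drawn at 1 + k1 r^2 times it, then the intrinsics apply), "extrinsics" (4x4, takes a point from world to camera coordinates). Camera axes: x right, y up, looking along -z (the intrinsics and any distortion apply to the point x, -y, -z); pixel columns grow to the right and rows downward; lengths in m; the calibration is good to about 2 mm. A picture is of the moment at which its call begins: read the wrist's pose just before it. get_calibration takes no time and is no camera call; for the wrist camera it gives the pose at the moment of the call.
- sign_off(): hands the job in; it is judged then, once.
The state is a dict: "clock": time; "joint_pos": joint angles; "joint_velocities": joint speeds; "tau": joint torques, N m; "tcp_pos": TCP position; "tool_rot": TCP orientation; "contact_force": force on the tool from outside, world axes, zero at the start; "ft_torque": the same for the moment, N m; "finger_gap": opening from 0.0 (shut) to 1.0 (fully open); "gripper_force": force on a finger pad.
Only numpy, scipy, OpenCV 4.12 (cv2) and the standard library are available. Lean on these libraries where they do the work, as an engineer would, in place of code of your own. Each camera call takes 0.05 s, during which the arm holds its last target. There are 200 camera calls.

## Working session

There is one attempt and no reset: what is moved stays moved. The work goes in short steps, Python scripts to look and compute and a tool call to move; the robot and the scene stay as the last step left them, time stands still between calls to the robot, and variables do not carry over. Pictures are saved under pics/ and viewed, at most 10 in all, crops included, and the job is handed in when it is done.

Besides the shell and the picture viewer there is one more tool, called after "Emit:" by a JSON object that holds its "op" and its "data". carry_out: Moves the arm, as the interface text tells. Its arguments: {"type":"object","properties":{"deltas":{"type":"array","items":{"type":"array","items":{"type":"number","minimum":-1,"maximum":1}}},"fingers":{"type":"number"},"squeeze":{"type":"number"}},"required":["deltas"]}

```bash
mkdir -p pics; ls; python3 - <<'E'
from bench import *
import cv2,numpy as np
np.set_printoptions(precision=4,suppress=True)
print(state())
for n in("scene","top"):
    cv2.imwrite(f"pics/{n}0.png",read_camera(n)[...,::-1]); print(n,get_calibration(n))
E
```

```text
pics
{'clock': 0.0, 'joint_pos': array([-1.2255,  0.418 , -0.0103,  1.6142,  0.0047,  1.1107, -0.053 ]), 'joint_velocities': array([ 0.0013, -0.0004,  0.0013, -0.0004,  0.0004, -0.0013, -0.0002]), 'tau': array([ -0.0002, -86.4455,   0.6788, -43.49  ,   0.0192,   0.0076,
        -0.    ]), 'tcp_pos': array([0.2356, 0.5785, 0.2307]), 'tool_rot': array([-0.0001,  0.1922,  0.9814, -0.0006]), 'contact_force': array([0.0852, 0.5271, 0.0771]), 'ft_torque': array([-0.0005,  0.0203, -0.0399]), 'gripper_force': 0.0, 'finger_gap': 1.0015696909857885}
scene {'intrinsics': array([[583.2222,   0.    , 320.6555],
       [  0.    , 583.2222, 225.7966],
       [  0.    ,   0.    ,   1.    ]]), 'k1': -0.1574221065398225, 'extrinsics': array([[-0.3864,  0.9223,  0.0044,  0.1893],
       [-0.7861, -0.3318,  0.5215,  0.2891],
       [ 0.4824,  0.1981,  0.8532, -2.1047],
       [ 0.    ,  0.    ,  0.    ,  1.    ]])}
top {'intrinsics': array([[460.8131,   0.    , 320.2062],
       [  0.    , 460.8131, 241.4024],
       [  0.    ,   0.    ,   1.    ]]), 'k1': 0.011019713654295623, 'extrinsics': array([[ 0.0264, -0.9996,  0.006 , -0.0387],
       [ 0.9907,  0.0269,  0.1334, -0.4685],
       [-0.1336,  0.0024,  0.991 , -1.2812],
       [ 0.    ,  0.    ,  0.    ,  1.    ]])}
```

View pics/scene0.png

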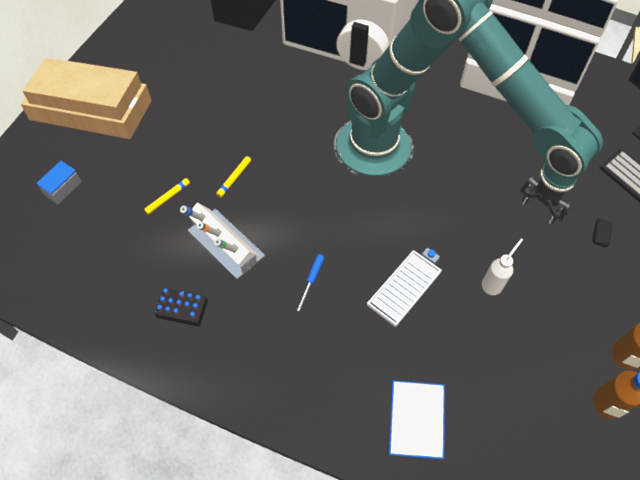

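View pics/top0.png

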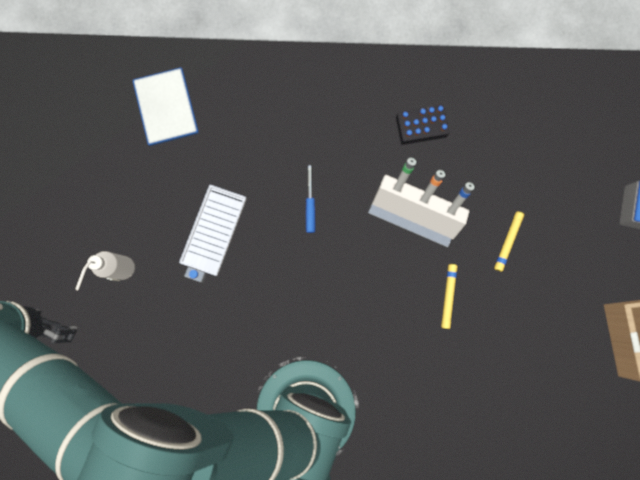

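The blue column is the rod at the robot's right end of the stand: around (465,190) in the top view and (190,212) in the scene view. The tray is at (213,232) in the top view with its connector at (194,272). The wash bottle is at (110,265) and the screwdriver at (310,200). Next I'll enlarge both views.

```bash
python3 - <<'E'
import cv2,numpy as np
t=cv2.imread("pics/top0.png");s=cv2.imread("pics/scene0.png")
f=lambda im,x,y,w,h,k:cv2.resize(im[y:y+h,x:x+w],None,fx=k,fy=k,interpolation=cv2.INTER_CUBIC)
a=f(t,360,145,130,110,6);b=f(s,170,190,110,95,7)
cv2.imwrite("pics/c1.png",a)
cv2.imwrite("pics/c2.png",b[:600])
E
```

```text
(no output)
```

View pics/c1.png

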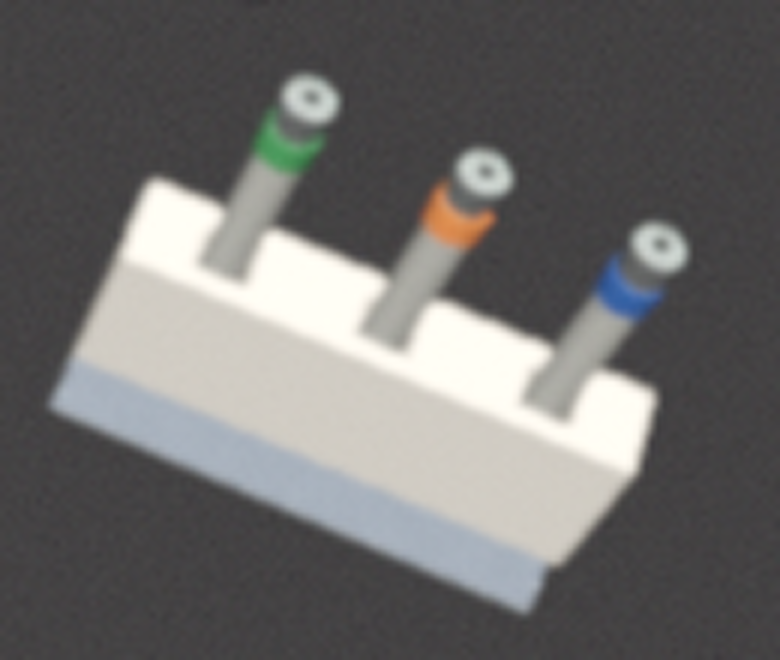

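View pics/c2.png

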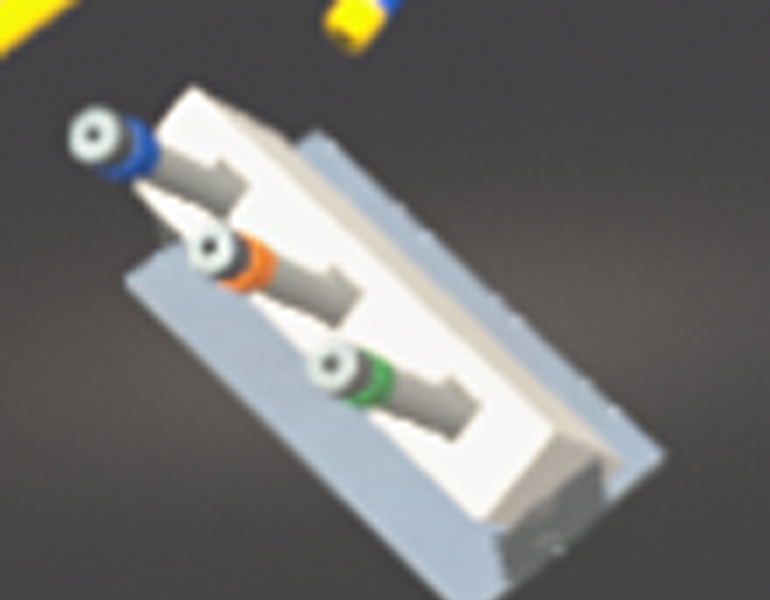

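The crops show the end face of the blue column at top (469.4,185.9) and scene (182.9,209.0). The three end faces are evenly spaced, and the rods enter the block near crop 1 (550,395) and crop 2 (235,190).

```bash
cat > h.py <<'E'
import numpy as np,cv2
from scipy.optimize import least_squares
from scipy.spatial.transform import Rotation as R
from bench import *
np.set_printoptions(precision=4,suppress=True)
def proj(cal,P):
    E=cal["extrinsics"];c=np.asarray(P)@E[:3,:3].T+E[:3,3]
    s=np.stack([c[...,0],-c[...,1]],-1)/-c[...,2:]
    s=s*(1+cal["k1"]*(s**2).sum(-1,keepdims=True))
    K=cal["intrinsics"];return s*[K[0,0],K[1,1]]+K[:2,2]
def tri(obs,z0=.1):
    r=least_squares(lambda P:np.concatenate([proj(c,P)-u for c,u in obs]),[.6,0,z0]);return r.x,abs(r.fun).max()
def onz(cal,u,z):
    r=least_squares(lambda p:proj(cal,np.array([p[0],p[1],z]))-u,[.6,0]);return np.array([*r.x,z])
def Rm(q):return R.from_quat(q,scalar_first=True)
E
python3 - <<'E'
from h import *
T,S=get_calibration("top"),get_calibration("scene")
c1=lambda x,y:(np.array([x,y])+.5)/6-.5+[360,145]
c2=lambda x,y:(np.array([x,y])+.5)/7-.5+[170,190]
pts=dict(green=(c1(310,98),c2(330,364)),orange=(c1(485,173),c2(208,246)),blue=(c1(659,248),c2(93,136)),
 bluecollar=(c1(628,288),c2(135,152)),blueentry=(c1(552,398),c2(228,188)))
for k,(a,b) in pts.items(): print(k,*tri([(T,a),(S,b)]))
for k,a,b in[("fl",(211,186),(395,324)),("fr",(245,196),(368,290)),("nr",(216,275),(417,250)),("nl",(181,263),(441,266)),("conn",(194,272),(432,253)),("bottletop",(95,262),(506,260)),("sdtail",(310,230),(320,257))]:
    a=np.array(a,float);print(k,*tri([(T,a),(S,np.array(b,float))]))
E
```

```text
green [ 0.6613 -0.253   0.1941] 0.16991571194887456
orange [ 0.6306 -0.3275  0.1936] 0.23006437011173375
blue [ 0.6005 -0.4014  0.1915] 0.2083424152727389
bluecollar [ 0.5886 -0.3946  0.1671] 0.3701879482877928
blueentry [ 0.5542 -0.3815  0.0961] 0.5378624713556235
fl [0.6261 0.2975 0.0162] 0.07374816060917055
fr [0.5834 0.1878 0.081 ] 0.7866432444964744
nr [0.3645 0.2731 0.019 ] 2.476804281057298
nl [0.3963 0.3662 0.0341] 0.8229379591342649
conn [0.3709 0.3253 0.047 ] 1.1362199261126307
bottletop [0.3827 0.5376 0.174 ] 0.08892080182249629
sdtail [0.5037 0.0039 0.018 ] 0.13265251291829827
```

```bash
python3 - <<'E'
from h import *
T,S=get_calibration("top"),get_calibration("scene")
def rect(f,box):
    im=cv2.imread(f);x,y,w,h=box;m=np.zeros(im.shape[:2],np.uint8)
    m[y:y+h,x:x+w]=(im[y:y+h,x:x+w].min(2)>150)*255
    m=cv2.morphologyEx(m,cv2.MORPH_CLOSE,np.ones((5,5)))
    c=max(cv2.findContours(m,0,2)[0],key=cv2.contourArea);return cv2.approxPolyDP(c,6,True)[:,0].astype(float)
for f,C,b in(("pics/top0.png",T,(170,175,85,115)),("pics/scene0.png",S,(355,240,100,95))):
    p=rect(f,b);w=np.array([onz(C,q,.018) for q in p]);print(p.tolist());print(w);print("mean",w.mean(0))
    print("conn",onz(C,(194,273) if C is T else (432,253),.047))
# predicted blue axis drawn on both views
top=np.array([.6005,-.4014,.1918]);row=np.array([.3793,.9253]);h=np.array([row[1],-row[0]])
d=np.array([*h*np.sin(np.radians(25)),np.cos(np.radians(25))])
for s in(0,20,36,110): print(s,top-d*s/1000,(proj(T,top-d*s/1000)-[360,145])*6,(proj(S,top-d*s/1000)-[170,190])*7)
E
```

```text
[[244.0, 196.0], [209.0, 185.0], [180.0, 258.0], [186.0, 276.0], [190.0, 269.0], [197.0, 280.0], [217.0, 273.0]]
[[0.5986 0.1993 0.018 ]
 [0.6285 0.3028 0.018 ]
 [0.4125 0.3729 0.018 ]
 [0.3617 0.3525 0.018 ]
 [0.3819 0.3425 0.018 ]
 [0.3512 0.3206 0.018 ]
 [0.3725 0.2651 0.018 ]]
mean [0.4438 0.308  0.018 ]
conn [0.3691 0.3226 0.047 ]
[[427.0, 248.0], [413.0, 250.0], [367.0, 302.0], [395.0, 325.0], [441.0, 270.0]]
[[0.3405 0.3078 0.018 ]
 [0.3651 0.2682 0.018 ]
 [0.5918 0.1952 0.018 ]
 [0.6298 0.2988 0.018 ]
 [0.3994 0.3729 0.018 ]]
mean [0.4653 0.2886 0.018 ]
conn [0.369  0.3285 0.047 ]
0 [ 0.6005 -0.4014  0.1918] [657.6409 245.0693] [ 91.4284 133.1781]
20 [ 0.5927 -0.3982  0.1737] [636.6313 273.3014] [114.8771 144.4802]
36 [ 0.5864 -0.3956  0.1592] [620.2534 295.3117] [133.3043 153.3586]
110 [ 0.5575 -0.3838  0.0921] [549.1037 390.9518] [214.8814 192.6275]
```

Emit:
{"op": "carry_out", "data": {"deltas": [[0,0,-0.5,0,0,0],[0,0,-1,0,0,0],[0,0,-1,0,0,0]], "fingers": -1}}

```text
clock: 0.48
tcp_pos: [0.2362, 0.5799, 0.3351]
tool_rot: [0.0, 0.192, 0.981, 0.003]
contact_force: [0.1, 0.7, -1.8]
finger_gap: 0.999
gripper_force: 0.0
```

Emit:
{"op": "carry_out", "data": {"deltas": [[0,0,-0.5,0,0,0],[0,0,-0.8,0,0,0],[0,0,-0.8,0,0,0]]}}

```text
clock: 0.85
tcp_pos: [0.2359, 0.5792, 0.4126]
tool_rot: [0.0, 0.192, 0.981, 0.001]
contact_force: [0.3, 0.5, -1.0]
finger_gap: 1.001
gripper_force: 0.0
```

The tray centre is (0.499, 0.284) with heading 162.5°. The connector lies 136 mm from it, which matches the text, and the rod axis fits both views. Next is the transfer to the stand.

```bash
cat >> h.py <<'E'
def pose(p,head,down,roll=0):
    "tool z at heading head, `down` deg below horizontal; tool x upward/outward in same vertical plane"
    c,s=np.cos(np.radians(head)),np.sin(np.radians(head));a=np.radians(down)
    z=np.array([c*np.cos(a),s*np.cos(a),-np.sin(a)]);x=np.array([c*np.sin(a),s*np.sin(a),np.cos(a)])
    return np.array(p,float),R.from_matrix(np.c_[x,np.cross(z,x),z])
def chain(p,r,wps):
    "tool-frame deltas (call units) from commanded pose p,r through waypoints"
    for q,o in wps:
        print(np.round(np.r_[r.inv().apply(q-p)*10,(r.inv()*o).as_rotvec()/(np.pi/2)],3).tolist(),"->",q,"len",np.linalg.norm(q-p))
        p,r=q,o
E
python3 - <<'E'
from h import *
s=state();print(s["joint_pos"],s["tcp_pos"])
p=np.array([.2356,.5785,.4107]);r=pose(p,157.8,90)[1]
W=[]
for f in np.linspace(0,1,9)[1:]:
    az=np.radians(67.8+f*(-32-67.8));rad=.625+f*(.56-.625);W.append(pose([rad*np.cos(az),rad*np.sin(az),.411+f*(-.06)],157.8-180*f,90))
chain(p,r,W)
E
```

```text
[-1.2306  0.317  -0.0035  1.3506  0.0012  1.4718 -0.0501] [0.2359 0.5792 0.4126]
[-1.337, -0.223, 0.072, -0.0, -0.0, 0.25] -> [0.351  0.5073 0.4035] len 0.13574129365728071
[-1.334, 0.007, 0.075, -0.0, -0.0, 0.25] -> [0.4463 0.414  0.396 ] len 0.13361953356433523
[-1.295, 0.235, 0.075, -0.0, 0.0, 0.25] -> [0.5182 0.3037 0.3885] len 0.1318600684645415
[-1.218, 0.45, 0.075, -0.0, -0.0, 0.25] -> [0.5638 0.1821 0.381 ] len 0.13010076857268063
[-1.107, 0.645, 0.075, -0.0, 0.0, 0.25] -> [0.5818 0.0552 0.3735] len 0.1283416406827356
[-0.965, 0.816, 0.075, -0.0, -0.0, 0.25] -> [ 0.5719 -0.0707  0.366 ] len 0.1265826919656716
[-0.798, 0.957, 0.075, -0.0, -0.0, 0.25] -> [ 0.5355 -0.1899  0.3585] len 0.12482392999590022
[-0.611, 1.066, 0.075, -0.0, 0.0, 0.25] -> [ 0.4749 -0.2968  0.351 ] len 0.12306536277999662
```

```bash
python3 - <<'E'
from h import *
p=np.array([.2356,.5785,.4107]);r=pose(p,157.8,90)[1]
W=[]
for f in np.linspace(0,1,11)[1:]:
    az=np.radians(67.8+f*(-32-67.8));rad=.625+f*(.54-.625)-.1*np.sin(np.pi*f);W.append(pose([rad*np.cos(az),rad*np.sin(az),.411+f*(-.06)],157.8-180*f,90))
chain(p,r,W)
E
```

```text
[-1.019, -0.479, 0.057, -0.0, -0.0, 0.2] -> [0.3119 0.4956 0.405 ] len 0.11276956062294421
[-1.005, -0.31, 0.06, -0.0, 0.0, 0.2] -> [0.3686 0.4071 0.399 ] len 0.10532178756031828
[-0.97, -0.121, 0.06, -0.0, -0.0, 0.2] -> [0.4094 0.3183 0.393 ] len 0.09794670554773402
[-0.908, 0.075, 0.06, -0.0, 0.0, 0.2] -> [0.4383 0.2319 0.387 ] len 0.09129240419206897
[-0.818, 0.269, 0.06, -0.0, -0.0, 0.2] -> [0.4591 0.1483 0.381 ] len 0.08635102231658819
[-0.705, 0.452, 0.06, -0.0, 0.0, 0.2] -> [0.4743 0.066  0.375 ] len 0.08391576608550008
[-0.573, 0.614, 0.06, -0.0, 0.0, 0.2] -> [ 0.4843 -0.0174  0.369 ] len 0.08421283001373354
[-0.431, 0.751, 0.06, -0.0, -0.0, 0.2] -> [ 0.4873 -0.1039  0.363 ] len 0.08676577755465466
[-0.287, 0.858, 0.06, -0.0, 0.0, 0.2] -> [ 0.4798 -0.1941  0.357 ] len 0.09064072101270652
[-0.151, 0.934, 0.06, -0.0, 0.0, 0.2] -> [ 0.4579 -0.2862  0.351 ] len 0.09485012090476735
```

Emit:
{"op": "carry_out", "data": {"deltas": [[-0.5,-0.24,0.03,0,0,0.1],[-1,-0.48,0.06,0,0,0.2],[-1,-0.48,0.06,0,0,0.2]]}}

```text
clock: 1.23
tcp_pos: [0.3135, 0.4932, 0.4041]
tool_rot: [0.001, 0.347, 0.938, -0.001]
contact_force: [0.7, 0.2, -0.2]
finger_gap: 1.009
gripper_force: 0.0
```

Emit:
{"op": "carry_out", "data": {"deltas": [[-0.5,-0.15,0.03,0,0,0.1],[-1,-0.31,0.06,0,0,0.2],[-1,-0.31,0.06,0,0,0.2]]}}

```text
clock: 1.6
tcp_pos: [0.3686, 0.4054, 0.3983]
tool_rot: [0.0, 0.489, 0.872, -0.001]
contact_force: [-0.7, 1.0, -0.3]
finger_gap: 1.001
gripper_force: 0.0
```

Emit:
{"op": "carry_out", "data": {"deltas": [[-0.5,-0.06,0.03,0,0,0.1],[-0.97,-0.12,0.06,0,0,0.2],[-0.97,-0.12,0.06,0,0,0.2]]}}

```text
clock: 1.98
tcp_pos: [0.4085, 0.3174, 0.3925]
tool_rot: [0.0, 0.619, 0.786, -0.001]
contact_force: [-0.3, 1.4, -0.0]
finger_gap: 1.0
gripper_force: 0.0
```

Emit:
{"op": "carry_out", "data": {"deltas": [[-0.45,0.04,0.03,0,0,0.1],[-0.91,0.075,0.06,0,0,0.2],[-0.91,0.075,0.06,0,0,0.2]]}}

```text
clock: 2.35
tcp_pos: [0.4371, 0.2314, 0.3867]
tool_rot: [0.0, 0.734, 0.68, -0.0]
contact_force: [0.7, 1.1, 0.1]
finger_gap: 1.001
gripper_force: 0.0
```

Emit:
{"op": "carry_out", "data": {"deltas": [[-0.41,0.13,0.03,0,0,0.1],[-0.82,0.27,0.06,0,0,0.2],[-0.82,0.27,0.06,0,0,0.2]]}}

```text
clock: 2.72
tcp_pos: [0.4579, 0.1483, 0.3808]
tool_rot: [0.0, 0.83, 0.557, -0.0]
contact_force: [-0.0, 0.3, 0.4]
finger_gap: 1.004
gripper_force: 0.0
```

```bash
python3 -c "
from h import *
s=state();print(s['joint_pos'],s['tcp_pos'],s['tool_rot'])"
```

```text
[-0.8043  0.0358  0.4427  1.7577 -0.0153  1.3523 -0.7474] [0.4579 0.1483 0.3808] [ 0.0001  0.8304  0.5571 -0.0004]
```

Emit:
{"op": "carry_out", "data": {"deltas": [[-0.35,0.22,0.03,0,0,0.1],[-0.7,0.45,0.06,0,0,0.2],[-0.7,0.45,0.06,0,0,0.2]]}}

```text
clock: 3.1
tcp_pos: [0.4731, 0.067, 0.3749]
tool_rot: [0.0, 0.907, 0.421, -0.0]
contact_force: [0.2, 0.7, -0.0]
finger_gap: 1.003
gripper_force: 0.0
```

Emit:
{"op": "carry_out", "data": {"deltas": [[-0.29,0.31,0.03,0,0,0.1],[-0.57,0.61,0.06,0,0,0.2],[-0.57,0.61,0.06,0,0,0.2]]}}

```text
clock: 3.48
tcp_pos: [0.483, -0.0156, 0.3689]
tool_rot: [0.0, 0.962, 0.274, -0.0]
contact_force: [0.1, 0.3, -0.2]
finger_gap: 0.999
gripper_force: 0.0
```

Emit:
{"op": "carry_out", "data": {"deltas": [[-0.21,0.37,0.03,0,0,0.1],[-0.43,0.75,0.06,0,0,0.2],[-0.43,0.75,0.06,0,0,0.2]]}}

```text
clock: 3.85
tcp_pos: [0.4861, -0.102, 0.3629]
tool_rot: [0.0, 0.993, 0.12, -0.0]
contact_force: [0.7, 0.7, 0.1]
finger_gap: 1.003
gripper_force: 0.0
```

Emit:
{"op": "carry_out", "data": {"deltas": [[-0.14,0.43,0.03,0,0,0.1],[-0.29,0.86,0.06,0,0,0.2],[-0.29,0.86,0.06,0,0,0.2]]}}

```text
clock: 4.22
tcp_pos: [0.4785, -0.1924, 0.3569]
tool_rot: [0.0, 0.999, -0.036, -0.0]
contact_force: [0.6, 1.2, -0.3]
finger_gap: 1.0
gripper_force: 0.0
```

```bash
python3 -c "
from h import *
s=state();print(s['joint_pos'],s['tcp_pos'],s['tool_rot'])
G=np.array([.6005,-.4014,.1918])-np.array([.391,-.160,.906])*.075;print(G)
for down in(50,):
    g=pose(G,-22.3,down);z=g[1].as_matrix()[:,2]
    tcp=G+.021*z
    q=Rm(s['tool_rot'])
    print(z,tcp)
    chain(s['tcp_pos'],q,[pose(tcp-.20*z+[0,0,.0],-22.3,65),pose(tcp-.12*z,-22.3,down),pose(tcp-.04*z,-22.3,down),pose(tcp,-22.3,down)])
"
```

```text
[-0.4084  0.1516  0.8265  1.7324 -0.1143  1.3083 -1.2011] [ 0.4785 -0.1924  0.3569] [ 0.0003  0.9993 -0.0362 -0.0004]
[ 0.5712 -0.3894  0.1239]
[ 0.5947 -0.2439 -0.766 ] [ 0.5837 -0.3945  0.1078]
[-0.025, 1.538, 0.961, -0.043, 0.276, 0.199] -> [ 0.4647 -0.3457  0.261 ] len 0.18137697871063874
[0.207, -0.0, 0.773, 0.0, 0.167, 0.0] -> [ 0.5123 -0.3653  0.1997] len 0.08
[0.0, 0.0, 0.8, 0.0, 0.0, 0.0] -> [ 0.5599 -0.3848  0.1384] len 0.08
[0.0, -0.0, 0.4, 0.0, 0.0, 0.0] -> [ 0.5837 -0.3945  0.1078] len 0.03999999999999999
```

Emit:
{"op": "carry_out", "data": {"deltas": [[0,0.4,0.1,0,0.05,0.1],[0,0.8,0.2,0,0.1,0.2],[0,0.8,0.2,0,0.1,0.2],[0,0.8,0.2,0,0.1,0.2]]}}

```text
clock: 4.72
tcp_pos: [0.4738, -0.2694, 0.3372]
tool_rot: [0.002, 0.979, -0.189, 0.078]
contact_force: [0.1, 0.6, -0.8]
finger_gap: 0.997
gripper_force: 0.0
```

```bash
cat > g.py <<'E'
from h import *
s=state();print(s['joint_pos'],s['tcp_pos'],s['tool_rot'])
G=np.array([.6005,-.4014,.1918])-np.array([.391,-.160,.906])*.075
down=50;z=pose(G,-22.3,down)[1].as_matrix()[:,2];tcp=G+.021*z
chain(s['tcp_pos'],Rm(s['tool_rot']),[pose(tcp-b*z,-22.3,down) for b in(.2,.13,.05,0)])
E
python3 g.py
```

```text
[-0.3321  0.1354  0.9059  1.8062 -0.1766  1.1097 -1.3226] [ 0.4738 -0.2694  0.3372] [ 0.0025  0.979  -0.1887  0.0777]
[0.082, 0.761, 0.766, -0.017, 0.347, -0.0] -> [ 0.4647 -0.3457  0.261 ] len 0.10828646064198051
[0.0, -0.0, 0.7, 0.0, 0.0, 0.0] -> [ 0.5064 -0.3628  0.2073] len 0.07000000000000003
[0.0, -0.0, 0.8, 0.0, 0.0, 0.0] -> [ 0.5539 -0.3823  0.1461] len 0.07999999999999997
[-0.0, 0.0, 0.5, 0.0, 0.0, 0.0] -> [ 0.5837 -0.3945  0.1078] len 0.04999999999999997
```

Emit:
{"op": "carry_out", "data": {"deltas": [[0.03,0.25,0.25,-0.005,0.11,0],[0.06,0.5,0.5,-0.01,0.22,0],[0.08,0.76,0.77,-0.017,0.347,0],[0.08,0.76,0.77,-0.017,0.347,0],[0.08,0.76,0.77,-0.017,0.347,0]]}}

```text
clock: 5.35
tcp_pos: [0.4637, -0.3463, 0.2599]
tool_rot: [0.067, 0.921, -0.183, 0.336]
contact_force: [1.0, 0.6, 0.8]
finger_gap: 1.002
gripper_force: 0.0
```

Emit:
{"op": "carry_out", "data": {"deltas": [[0,0,0.35,0,0,0],[0,0,0.7,0,0,0],[0,0,0.7,0,0,0]]}}

```text
clock: 5.72
tcp_pos: [0.4946, -0.3585, 0.2213]
tool_rot: [0.071, 0.923, -0.178, 0.332]
contact_force: [0.6, -0.7, 0.1]
finger_gap: 0.998
gripper_force: 0.0
```

```bash
python3 g.py; python3 - <<'E'
from h import *
C=get_calibration("wrist");cv2.imwrite("pics/w1.png",read_camera("wrist")[...,::-1])
t=np.array([.6005,-.4014,.1918]);d=np.array([.391,-.160,.906])
for k in(0,.02,.036,.075,.11):print(k,proj(C,t-d*k))
E
```

```text
[ 0.1931  0.1772  0.5117  2.1868 -1.1518  0.2795 -0.2386] [ 0.4946 -0.3585  0.2213] [ 0.0713  0.9235 -0.1784  0.3321]
[0.004, -0.001, -0.513, 0.005, 0.003, 0.007] -> [ 0.4647 -0.3457  0.261 ] len 0.051298813171332315
[0.0, -0.0, 0.7, 0.0, 0.0, 0.0] -> [ 0.5064 -0.3628  0.2073] len 0.07000000000000003
[0.0, -0.0, 0.8, 0.0, 0.0, 0.0] -> [ 0.5539 -0.3823  0.1461] len 0.07999999999999997
[-0.0, 0.0, 0.5, 0.0, 0.0, 0.0] -> [ 0.5837 -0.3945  0.1078] len 0.04999999999999997
0 [318.0477 132.2075]
0.02 [317.5685 160.5007]
0.036 [317.2223 180.9437]
0.075 [316.4913 224.1005]
0.11 [315.9443 256.3995]
```

View pics/w1.png

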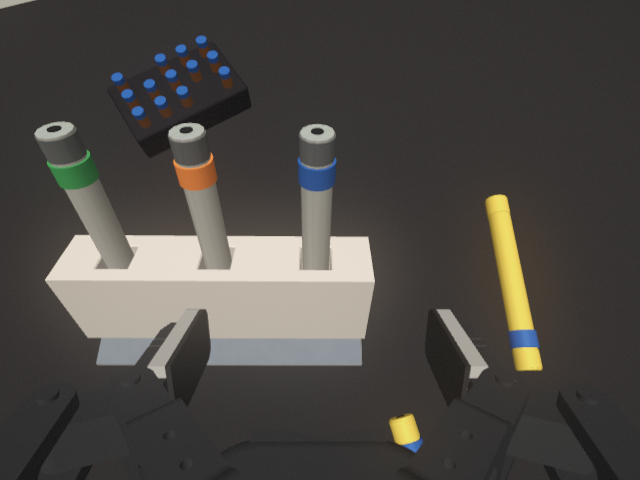

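The wrist view shows the blue column centred between the open fingers, with its top at (317,131), as predicted. But q5 and q6 are close to their limits. I'll fit a kinematic model so I can choose a tilt that keeps the joints inside their ranges.

```bash
cat > kin.py <<'E'
from h import *
import itertools
D=[([-1.2255,.418,-.0103,1.6142,.0047,1.1107,-.053],[.2356,.5785,.2307],[-.0001,.1922,.9814,-.0006]),
([-1.2306,.317,-.0035,1.3506,.0012,1.4718,-.0501],[.2359,.5792,.4126],[0,.192,.981,.001]),
([-.8043,.0358,.4427,1.7577,-.0153,1.3523,-.7474],[.4579,.1483,.3808],[.0001,.8304,.5571,-.0004]),
([-.4084,.1516,.8265,1.7324,-.1143,1.3083,-1.2011],[.4785,-.1924,.3569],[.0003,.9993,-.0362,-.0004]),
([-.3321,.1354,.9059,1.8062,-.1766,1.1097,-1.3226],[.4738,-.2694,.3372],[.0025,.979,-.1887,.0777]),
([.1931,.1772,.5117,2.1868,-1.1518,.2795,-.2386],[.4946,-.3585,.2213],[.0713,.9235,-.1784,.3321])]
def fk(q,L,sg):
    r=R.identity();p=np.zeros(3)
    for i in range(7):
        p=p+r.apply([L[2*i],L[2*i+8+6] if i%2 else 0,L[2*i+1]]) if 0 else p+r.apply(L[3*i:3*i+3])
        r=r*R.from_rotvec(np.array([0,1,0] if i%2 else [0,0,1])*q[i]*sg[i])
    p=p+r.apply(L[21:24]);return p,r*R.from_rotvec([0,0,L[24]])
E
python3 - <<'E'
from kin import *
best=[]
for s in itertools.product((1,-1),repeat=3):
    sg=[-1,1,s[0],1,s[1],1,s[2]]
    def f(L):
        o=[]
        for q,p,t in D:
            a,b=fk(q,L,sg);o+=[*(a-p)*3,*(Rm(t).inv()*b).as_rotvec()]
        return np.r_[o,(L[:24]-L0[:24])*1e-3]
    for off in(0,1.57,3.14,-1.57):
        L0=np.zeros(25);L0[2]=.15;L0[5]=.2;L0[8]=.2;L0[11]=.2;L0[14]=.2;L0[17]=.2;L0[23]=.25;L0[24]=off
        r=least_squares(f,L0);best.append((r.cost,sg,r.x,r.fun))
best.sort(key=lambda b:b[0]);b=best[0];print(b[0],best[4][0],b[1]);print(b[2].round(4));print(abs(b[3][:36]).max())
np.save("L.npy",b[2]);np.save("sg.npy",b[1])
E
```

```text
1.692638642495558e-07 1.9002509948126987 [-1, 1, -1, 1, -1, 1, -1]
[ 0.0006  0.      0.1194  0.0001 -0.0072  0.1694 -0.     -0.0072  0.2518
 -0.0003 -0.0078  0.2518  0.0019 -0.0078  0.2348 -0.0014 -0.0004  0.2348
  0.0008 -0.0004  0.0295 -0.0005  0.0007  0.2795  1.5707]
0.0003782793592041223
```

```bash
cat >> kin.py <<'E'
L=np.load("L.npy") if __import__("os").path.exists("L.npy") else None
sg=[-1,1,-1,1,-1,1,-1]
lo=np.array([-2.81,-.39,-1.27,.06,-1.19,.19,-2.82]);hi=np.array([2.81,2.02,1.25,2.57,4.33,2,2.82])
def err(q,p,r):
    a,b=fk(q,L,sg);return np.r_[(a-p)*5,(r.inv()*b).as_rotvec()]
def ik(p,r,q0,w=1e-3):
    x=least_squares(lambda q:np.r_[err(q,p,r),w*(q-q0)],np.clip(q0,lo+.03,hi-.03),bounds=(lo+.02,hi-.02)).x
    return x,np.linalg.norm(err(x,p,r)),np.minimum(x-lo,hi-x)
E
python3 - <<'E'
from kin import *
q5=np.array(D[4][0]);qc=np.array(D[5][0])
top=np.array([.6005,-.4014,.1918]);d=np.array([.391,-.160,.906])
G=top-.075*d;M=np.array([.499,.284,.15])
for down in(55,60,65,70):
    z=pose(G,-22.3,down)[1].as_matrix()[:,2]
    g=pose(G+.021*z,-22.3,down);l=pose(G+.021*z+.095*d,-22.3,down)
    delta=down+65; fd=180-delta+0
    h=np.array([np.cos(np.radians(162.5)),np.sin(np.radians(162.5)),0])
    o=pose(M,-17.5,fd)[1]*R.from_euler('z',180,degrees=True)
    f=(M+h*.015+.021*o.as_matrix()[:,2],o)
    print(down,fd)
    for n,t in(("pre",pose(G-.11*z,-22.3,down)),("grasp",g),("lift",l),("fin",f)):
        x,e,m=ik(*t,q5);print(n,x,"e %.4f"%e,"minmargin",m.min().round(3),m.argmin()+1)
E
```

```text
55 60
pre [ 0.1282  0.2456  0.5828  2.0981 -0.9086  0.3655 -0.5183] e 0.0000 minmargin 0.175 6
grasp [ 0.4829  0.5057  0.1528  1.9689 -1.17    0.21   -0.2606] e 0.0170 minmargin 0.02 6
lift [ 0.2865  0.4505  0.385   1.8489 -0.8429  0.3734 -0.6554] e 0.0000 minmargin 0.183 6
fin [ 0.8529  0.813  -1.0557  2.2329 -1.17    0.21   -2.8   ] e 1.2764 minmargin 0.02 6
60 55
pre [ 0.063   0.2819  0.6556  2.0166 -0.7014  0.4785 -0.7425] e 0.0000 minmargin 0.289 6
grasp [ 0.501   0.5089  0.1194  1.9266 -0.6959  0.248  -0.7311] e 0.0000 minmargin 0.058 6
lift [ 0.1967  0.4857  0.5045  1.7908 -0.7377  0.4983 -0.7854] e 0.0000 minmargin 0.308 6
fin [ 0.8567  0.7957 -1.0636  2.2309 -1.17    0.21   -2.8   ] e 1.2721 minmargin 0.02 6
65 50
pre [ 0.0263  0.3289  0.7042  1.9305 -0.5934  0.6033 -0.8669] e 0.0000 minmargin 0.413 6
grasp [ 0.3     0.546   0.3714  1.8746 -0.7345  0.4086 -0.7487] e 0.0000 minmargin 0.219 6
lift [ 0.1503  0.5226  0.5741  1.728  -0.6588  0.6185 -0.8798] e 0.0000 minmargin 0.428 6
fin [ 0.8611  0.7785 -1.072   2.2292 -1.17    0.21   -2.8   ] e 1.2720 minmargin 0.02 6
70 45
pre [ 0.0162  0.3821  0.7283  1.8404 -0.5296  0.73   -0.9455] e 0.0000 minmargin 0.522 3
grasp [ 0.2176  0.5851  0.4817  1.8158 -0.6718  0.5378 -0.8363] e 0.0000 minmargin 0.348 6
lift [ 0.1279  0.5611  0.6163  1.6616 -0.5988  0.7365 -0.9499] e 0.0000 minmargin 0.547 6
fin [ 0.8659  0.7611 -1.081   2.2278 -1.17    0.21   -2.8   ] e 1.2761 minmargin 0.02 6
```

```bash
python3 - <<'E'
from kin import *
M=np.array([.499,.284,.15]);h=np.array([np.cos(np.radians(162.5)),np.sin(np.radians(162.5)),0])
rng=np.random.default_rng(0)
for fd in(75,65,60,55,50):
    o=pose(M,-17.5,fd)[1]*R.from_euler('z',180,degrees=True);best=[]
    for k in range(40):
        q0=np.array(D[2][0]) if k==0 else np.r_[rng.uniform(-1.5,.5),rng.uniform(-.3,1),rng.uniform(-1,1),rng.uniform(1,2.4),rng.uniform(-1.1,2.5),rng.uniform(.3,1.8),rng.uniform(-2.5,2.5)]
        x,e,m=ik(M+h*.015+.021*o.as_matrix()[:,2],o,q0)
        if e<.003:best.append((m.min(),m.argmin()+1,x))
    best.sort(key=lambda b:-b[0]);print(fd,len(best))
    for b in best[:3]:print("  ",b)
E
```

```text
75 34
   (np.float64(0.6097314457962522), np.int64(4), array([-0.179 ,  0.4452, -0.6396,  1.9603,  0.7028,  0.8104,  0.018 ]))
   (np.float64(0.6095100767615702), np.int64(4), array([-0.1864,  0.4429, -0.6302,  1.9605,  0.6974,  0.8077,  0.0221]))
   (np.float64(0.603480037565937), np.int64(6), array([-0.2255,  0.4314, -0.5804,  1.9617,  0.6693,  0.7935,  0.0435]))
65 38
   (np.float64(0.5376707876644189), np.int64(4), array([-0.2578,  0.4295, -0.6287,  2.0323,  0.967 ,  0.8087, -0.2671]))
   (np.float64(0.5345326078335049), np.int64(4), array([-0.3594,  0.4033, -0.5036,  2.0355,  0.9106,  0.7661, -0.2286]))
   (np.float64(0.5344712448059918), np.int64(4), array([-0.3613,  0.4029, -0.5012,  2.0355,  0.9096,  0.7653, -0.2278]))
60 38
   (np.float64(0.5068449225406217), np.int64(4), array([-0.2411,  0.4511, -0.6965,  2.0632,  1.1294,  0.8651, -0.4295]))
   (np.float64(0.5061147430514441), np.int64(4), array([-0.2659,  0.4426, -0.6653,  2.0639,  1.1168,  0.8519, -0.4224]))
   (np.float64(0.5041888433326807), np.int64(4), array([-0.3296,  0.4236, -0.5865,  2.0658,  1.0857,  0.8205, -0.4042]))
55 35
   (np.float64(0.47791874520065303), np.int64(4), array([-0.2537,  0.4726, -0.7285,  2.0921,  1.2639,  0.9288, -0.5689]))
   (np.float64(0.4772413281449803), np.int64(4), array([-0.2768,  0.4638, -0.6993,  2.0928,  1.2536,  0.915 , -0.5645]))
   (np.float64(0.4752547305289596), np.int64(4), array([-0.3434,  0.4418, -0.6166,  2.0947,  1.2252,  0.8784, -0.5516]))
50 33
   (np.float64(0.45253686409044214), np.int64(4), array([-0.2504,  0.5107, -0.781 ,  2.1175,  1.3906,  1.0229, -0.6942]))
   (np.float64(0.4524101124817821), np.int64(4), array([-0.2548,  0.5086, -0.7753,  2.1176,  1.3888,  1.0198, -0.6938]))
   (np.float64(0.4501135829587173), np.int64(4), array([-0.3339,  0.4766, -0.6756,  2.1199,  1.3579,  0.9689, -0.6855]))
```

```bash
python3 - <<'E'
from kin import *
C=get_calibration("wrist")["extrinsics"];s=state();r=Rm(s["tool_rot"])
c=-C[:3,:3].T@C[:3,3];print("cam in tool",r.inv().apply(c-s["tcp_pos"]),"view dir",r.inv().apply(-C[2,:3]))
G=np.array([.6005,-.4014,.1918])-np.array([.391,-.160,.906])*.073
down=65;z=pose(G,-22.3,down)[1].as_matrix()[:,2];tcp=G+.021*z
# commanded pose assumed = last waypoint
p,q=pose([.5064,-.3628,.2073],-22.3,50)
W=[pose(tcp-b*z,-22.3,down) for b in(.14,.14,.06,0)]
chain(s["tcp_pos"],r,W);print("from cmd");chain(p,q,W[:1])
# simulate min-norm diff IK
x=s["joint_pos"]
for b in(.14,.1,.06,.03,0):
    x,e,m=ik(*pose(tcp-b*z,-22.3,down),x);print(x,e,m.min())
o=pose(G,0,down);print("rod top in tool", W[-1][1].inv().apply(np.array([.6005,-.4014,.1918])-tcp))
E
```

```text
cam in tool [ 0.0796 -0.001  -0.1438] view dir [-0.3123  0.0004  0.95  ]
[0.337, -0.005, 0.11, 0.006, -0.163, 0.006] -> [ 0.5254 -0.3706  0.2335] len 0.035452429847651734
[0.0, 0.0, 0.0, 0.0, 0.0, 0.0] -> [ 0.5254 -0.3706  0.2335] len 0.0
[0.0, -0.0, 0.8, 0.0, 0.0, 0.0] -> [ 0.5567 -0.3835  0.161 ] len 0.08
[-0.0, 0.0, 0.6, 0.0, 0.0, 0.0] -> [ 0.5802 -0.3931  0.1066] len 0.05999999999999999
from cmd
[0.326, 0.0, -0.069, -0.0, -0.167, -0.0] -> [ 0.5254 -0.3706  0.2335] len 0.03332462283014959
[-0.0847  0.3417  0.8457  1.9299 -0.6522  0.6444 -0.819 ] 2.7564746866600547e-06 0.404253866574921
[-0.0115  0.4152  0.7683  1.9236 -0.7488  0.5975 -0.7438] 4.5863363227374746e-07 0.40749527509056366
[ 0.0547  0.4858  0.6923  1.91   -0.8353  0.5517 -0.6761] 4.3922873478864544e-07 0.3546845919300371
[ 0.1002  0.5378  0.6371  1.8952 -0.8944  0.5182 -0.6293] 3.1934766861639394e-07 0.29558365986252655
[ 0.1426  0.5894  0.5836  1.8765 -0.9486  0.4855 -0.5856] 3.1430990659605157e-07 0.2413692267583113
rod top in tool [ 0.0559 -0.     -0.0679]
```

Emit:
{"op": "carry_out", "data": {"deltas": [[0.16,0,-0.03,0,-0.08,0],[0.326,0,-0.07,0,-0.167,0],[0.326,0,-0.07,0,-0.167,0],[0.326,0,-0.07,0,-0.167,0]]}}

```text
clock: 6.28
tcp_pos: [0.5139, -0.3673, 0.2493]
tool_rot: [0.048, 0.959, -0.187, 0.209]
contact_force: [0.3, 1.3, -0.1]
finger_gap: 0.997
gripper_force: 0.0
```

```bash
cat > g.py <<'E'
from kin import *
s=state();print(s['clock'],s['joint_pos'],s['tcp_pos'],s['contact_force'],s['finger_gap'],s['gripper_force'])
G=np.array([.6005,-.4014,.1918])-np.array([.391,-.160,.906])*.073
down=65;z=pose(G,-22.3,down)[1].as_matrix()[:,2];tcp=G+.021*z
chain(s["tcp_pos"],Rm(s['tool_rot']),[pose(tcp-b*z,-22.3,down) for b in(.06,0)])
E
python3 g.py
```

```text
6.275 [-0.0241  0.2672  0.7459  1.9364 -0.4899  0.6327 -0.9463] [ 0.5139 -0.3673  0.2493] [ 0.2782  1.2833 -0.1455] 0.9968881849424815 0.0
[0.045, -0.026, 0.993, 0.008, 0.002, 0.005] -> [ 0.5567 -0.3835  0.161 ] len 0.09948220034082493
[-0.0, 0.0, 0.6, 0.0, 0.0, 0.0] -> [ 0.5802 -0.3931  0.1066] len 0.05999999999999999
```

Emit:
{"op": "carry_out", "data": {"deltas": [[0.02,-0.01,0.35,0.004,0,0.002],[0.045,-0.026,0.7,0.008,0.002,0.005],[0.045,-0.026,0.99,0.008,0.002,0.005],[0.045,-0.026,0.99,0.008,0.002,0.005]]}}

```text
clock: 6.78
tcp_pos: [0.5532, -0.3834, 0.1579]
tool_rot: [0.041, 0.958, -0.191, 0.211]
contact_force: [-1.2, 0.2, -0.1]
finger_gap: 1.002
gripper_force: 0.0
```

```bash
python3 g.py
```

```text
6.775 [ 0.1421  0.4588  0.578   1.9126 -0.7415  0.5158 -0.7499] [ 0.5532 -0.3834  0.1579] [-1.2227  0.2075 -0.1414] 1.0017483305912915 0.0
[0.043, -0.014, -0.015, -0.0, 0.003, -0.003] -> [ 0.5567 -0.3835  0.161 ] len 0.00475035034779524
[-0.0, 0.0, 0.6, 0.0, 0.0, 0.0] -> [ 0.5802 -0.3931  0.1066] len 0.05999999999999999
```

Emit:
{"op": "carry_out", "data": {"deltas": [[0.02,-0.01,0.2,0,0,0],[0.045,-0.015,0.4,0,0,0],[0.045,-0.015,0.585,0,0,0],[0.045,-0.015,0.585,0,0,0]]}}

```text
clock: 7.28
tcp_pos: [0.5806, -0.394, 0.1084]
tool_rot: [0.041, 0.958, -0.192, 0.211]
contact_force: [-0.4, 0.6, -0.0]
finger_gap: 1.002
gripper_force: 0.0
```

```bash
python3 g.py;python3 - <<'E'
from h import *
cv2.imwrite("pics/w2.png",read_camera("wrist")[...,::-1])
E
```

```text
7.275 [ 0.2143  0.5654  0.4869  1.8683 -0.8367  0.4543 -0.6789] [ 0.5806 -0.394   0.1084] [-0.4478  0.6445 -0.0198] 1.0017709079010635 0.0
[-0.016, -0.007, -0.587, 0.0, 0.002, -0.004] -> [ 0.5567 -0.3835  0.161 ] len 0.058745001509346806
[-0.0, 0.0, 0.6, 0.0, 0.0, 0.0] -> [ 0.5802 -0.3931  0.1066] len 0.05999999999999999
```

View pics/w2.png

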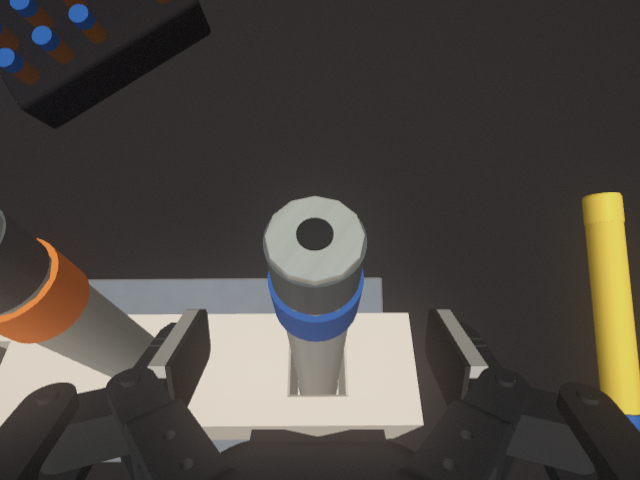

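The rod sits midway between the pads: rod at column 315, pads at 207 and 428. I'll close the fingers now.

Emit:
{"op": "carry_out", "data": {"deltas": [[0,0,0,0,0,0],[0,0,0,0,0,0],[0,0,0,0,0,0],[0,0,0,0,0,0],[0,0,0,0,0,0]], "fingers": 1, "squeeze": 80}}

```text
clock: 7.95
tcp_pos: [0.581, -0.3947, 0.1095]
tool_rot: [0.042, 0.957, -0.192, 0.212]
contact_force: [-3.6, 1.4, 5.7]
finger_gap: 0.236
gripper_force: 77.9
```

```bash
python3 - <<'E'
from kin import *
s=state();print(s['clock'],s['joint_pos'],s['tcp_pos'],s['contact_force'],s['ft_torque'],s['finger_gap'],s['gripper_force'])
d=np.array([.391,-.160,.906]);r=Rm(s["tool_rot"]);print("d in tool",r.inv().apply(d))
x=s['joint_pos']
for k in(.03,.06,.09,.12):
    x,e,m=ik(s['tcp_pos']+k*d,r,x);print(x,e,m.min())
E
```

```text
7.95 [ 0.2142  0.5645  0.4877  1.8673 -0.8363  0.4547 -0.6796] [ 0.581  -0.3947  0.1095] [-3.644   1.4128  5.6854] [0.3849 0.4506 0.0806] 0.23619927077608646 77.85254001617432
d in tool [ 0.7651 -0.0047 -0.6434]
[ 0.1737  0.5517  0.5419  1.8252 -0.7844  0.515  -0.7457] 3.955541506413002e-07 0.3249728488203684
[ 0.142   0.5422  0.5866  1.7781 -0.739   0.5745 -0.8041] 3.231553472983653e-07 0.3845328193433201
[ 0.1179  0.5352  0.6232  1.7273 -0.6999  0.6334 -0.8555] 2.6975493622913824e-07 0.4434010244583418
[ 0.1004  0.5309  0.6532  1.673  -0.6667  0.692  -0.9009] 2.329072017145856e-07 0.5020405435487034
```

Emit:
{"op": "carry_out", "data": {"deltas": [[0.08,0,-0.065,0,0,0],[0.15,0,-0.13,0,0,0],[0.23,0,-0.193,0,0,0],[0.23,0,-0.193,0,0,0]]}}

```text
clock: 8.45
tcp_pos: [0.5933, -0.3997, 0.1372]
tool_rot: [0.042, 0.957, -0.192, 0.212]
contact_force: [-1.4, 1.3, 0.1]
finger_gap: 0.233
gripper_force: 78.2
```

Emit:
{"op": "carry_out", "data": {"deltas": [[0.11,0,-0.095,0,0,0],[0.23,0,-0.193,0,0,0],[0.35,0,-0.29,0,0,0],[0.46,0,-0.386,0,0,0],[0.46,0,-0.386,0,0,0]]}}

```text
clock: 9.07
tcp_pos: [0.6169, -0.4097, 0.192]
tool_rot: [0.042, 0.957, -0.192, 0.212]
contact_force: [0.8, 0.9, -2.8]
finger_gap: 0.233
gripper_force: 78.6
```

Emit:
{"op": "carry_out", "data": {"deltas": [[0.15,0,-0.13,0,0,0],[0.3,0,-0.25,0,0,0],[0.46,0,-0.386,0,0,0],[0.46,0,-0.386,0,0,0]]}}

```text
clock: 9.57
tcp_pos: [0.64, -0.4195, 0.2456]
tool_rot: [0.042, 0.957, -0.192, 0.212]
contact_force: [-0.3, 1.5, -3.1]
finger_gap: 0.232
gripper_force: 78.5
```

```bash
python3 - <<'E'
from h import *
T,S=read_camera("top"),read_camera("scene")
s=state();print(s['clock'],s['joint_pos'],s['tcp_pos'],s['tool_rot'],s['contact_force'],s['ft_torque'],s['finger_gap'],s['gripper_force'])
p=s["tcp_pos"];C,D=get_calibration("top"),get_calibration("scene")
def crop(im,c,k,w,h):
    x,y=np.clip((proj(c,p)-[w/2,h/2]).astype(int),0,[640-w,480-h]);print(x,y);return cv2.resize(im[y:y+h,x:x+w],None,fx=k,fy=k,interpolation=2)
a=np.hstack([crop(T,C,3,133,190),crop(S,D,3,133,190)])
cv2.imwrite("pics/lift.png",a[...,::-1])
E
```

```text
9.675 [ 0.0888  0.5331  0.6798  1.6144 -0.6435  0.752  -0.9373] [ 0.6389 -0.4189  0.2437] [ 0.0412  0.9575 -0.192   0.211 ] [-1.1601 -0.8698 -2.6748] [ 0.2639  0.6689 -0.0065] 0.2343441256990079 78.46123695373535
417 70
101 112
```

View pics/lift.png

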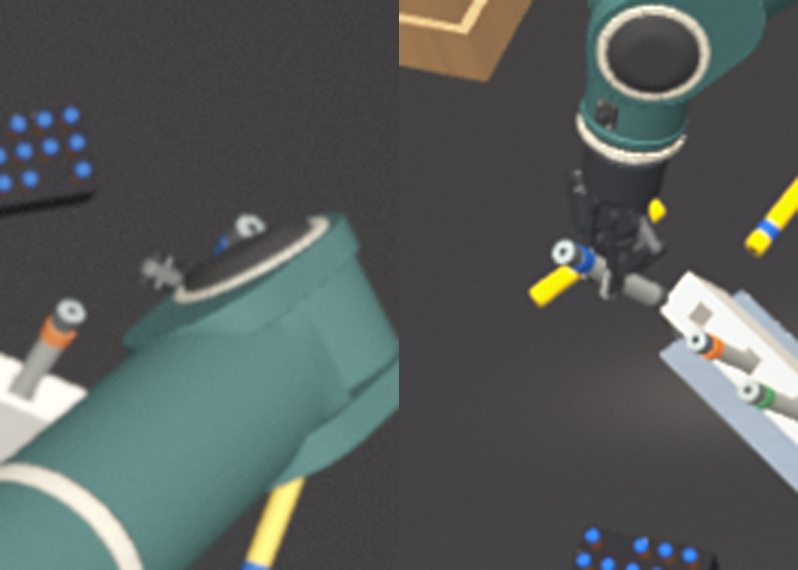

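The column is drawn clear: its foot is about 0.16 m up, the bore is empty, and the orange and green columns are still seated. Next I'll plan the transfer to the tray.

```bash
cat > plan.py <<'E'
from kin import *
u=np.array([np.cos(np.radians(162.5)),np.sin(np.radians(162.5)),0])
F=pose([0,0,0],162.5,130);zf=F[1].as_matrix()[:,2]
Pf=np.array([.499,.284,.15])+.017*u+.021*zf
def way(f0,n):
    p0=np.array([.48,-.30,.38]);az0,az1=np.arctan2(p0[1],p0[0]),np.arctan2(Pf[1],Pf[0]);W=[]
    for f in np.linspace(f0,1,n):
        az=az0+f*(az1-az0);rr=np.hypot(*p0[:2])*(1-f)+f*np.hypot(*Pf[:2])-.07*np.sin(np.pi*f)
        W.append(pose([rr*np.cos(az),rr*np.sin(az),.38-.08*f],-22.3+184.8*f,90 if f<.5 else 90+40*(2*f-1)))
    return W
E
python3 - <<'E'
from plan import *
s=state();print(Pf,np.arctan2(Pf[1],Pf[0])*57.3,np.hypot(*Pf[:2]))
a=pose([.60,-.39,.30],-22.3,70);b=pose([.54,-.34,.36],-22.3,85)
W=[a,b]+way(0,11)+[pose(Pf+[0,0,.07],162.5,130),pose(Pf,162.5,130)]
chain(s["tcp_pos"],Rm(s["tool_rot"]),W)
x=s["joint_pos"]
for w in W: x,e,m=ik(*w,x);print(x,round(e,4),m.min().round(2))
E
```

```text
[0.4957 0.2851 0.1339] 29.90527993876945 0.5717819423677502
[-0.191, -0.118, -0.708, 0.0, -0.054, -0.004] -> [ 0.6  -0.39  0.3 ] len 0.07428391282765753
[-0.495, -0.235, -0.819, -0.0, -0.167, -0.0] -> [ 0.54 -0.34  0.36] len 0.098488578017961
[-0.687, -0.142, -0.261, -0.0, -0.056, 0.0] -> [ 0.48 -0.3   0.38] len 0.0748331477354789
[-0.14, -0.62, 0.08, 0.0, 0.0, -0.205] -> [ 0.4906 -0.2373  0.372 ] len 0.06407329730616534
[0.008, -0.608, 0.08, 0.0, 0.0, -0.205] -> [ 0.4955 -0.1767  0.364 ] len 0.06137152480500312
[0.163, -0.556, 0.08, 0.0, 0.0, -0.205] -> [ 0.4971 -0.1187  0.356 ] len 0.058501530481772035
[0.308, -0.461, 0.08, 0.0, -0.0, -0.205] -> [ 0.4978 -0.0633  0.348 ] len 0.05606319307890581
[0.431, -0.328, 0.08, 0.0, 0.0, -0.205] -> [ 0.4988 -0.0092  0.34  ] len 0.054698529867189725
[0.517, -0.165, 0.08, -0.014, -0.088, -0.205] -> [0.5009 0.0451 0.332 ] len 0.0548314095001573
[0.564, 0.011, 0.001, -0.043, -0.088, -0.201] -> [0.5034 0.1009 0.324 ] len 0.05644683339964697
[0.556, 0.186, -0.076, -0.07, -0.088, -0.193] -> [0.5049 0.1594 0.316 ] len 0.05909936010226769
[0.5, 0.344, 
[... 637 characters left out ...]
1035  1.3248 -0.9259] 0.0 0.55
[-0.3805  0.1216  0.6154  1.7402 -0.0727  1.3026 -0.7418] 0.0 0.51
[-0.4339  0.102   0.5448  1.7716 -0.055   1.2831 -0.5457] 0.0 0.49
[-0.4818  0.0992  0.4774  1.7885 -0.0477  1.2652 -0.3394] 0.0 0.49
[-0.5851  0.1277  0.3904  1.7798  0.0917  1.2756 -0.2498] 0.0 0.52
[-0.6944  0.1431  0.3034  1.7971  0.2487  1.2447 -0.18  ] 0.0 0.53
[-0.8018  0.1465  0.2202  1.8419  0.4212  1.1743 -0.132 ] 0.0 0.54
[-0.9003  0.1396  0.1446  1.9139  0.6134  1.0655 -0.113 ] 0.0 0.53
[-0.9841  0.1259  0.0815  2.01    0.8413  0.9202 -0.1398] 0.0 0.52
[-1.0013  0.2627  0.1055  2.1027  0.9842  0.7688 -0.3704] 0.0 0.47
[-1.0247  0.3905  0.1359  2.1442  1.1253  0.6692 -0.5775] 0.0 0.43
```

Emit:
{"op": "carry_out", "data": {"deltas": [[-0.1,-0.06,-0.35,0,-0.027,0],[-0.19,-0.12,-0.71,0,-0.054,0],[-0.19,-0.12,-0.71,0,-0.054,0]]}}

```text
clock: 10.05
tcp_pos: [0.6004, -0.3899, 0.3028]
tool_rot: [0.033, 0.965, -0.193, 0.172]
contact_force: [0.6, -0.1, -3.3]
finger_gap: 0.23
gripper_force: 78.7
```

Emit:
{"op": "carry_out", "data": {"deltas": [[-0.25,-0.12,-0.41,0,-0.08,0],[-0.5,-0.235,-0.82,0,-0.167,0],[-0.5,-0.235,-0.82,0,-0.167,0]]}}

```text
clock: 10.42
tcp_pos: [0.5411, -0.339, 0.3617]
tool_rot: [0.007, 0.98, -0.195, 0.043]
contact_force: [1.6, -1.7, -4.2]
finger_gap: 0.231
gripper_force: 78.9
```

Emit:
{"op": "carry_out", "data": {"deltas": [[-0.35,-0.07,-0.13,0,-0.028,0],[-0.69,-0.14,-0.26,0,-0.056,0],[-0.69,-0.14,-0.26,0,-0.056,0]]}}

```text
clock: 10.8
tcp_pos: [0.4799, -0.2988, 0.38]
tool_rot: [-0.002, 0.981, -0.196, 0.001]
contact_force: [0.6, -0.5, -3.1]
finger_gap: 0.236
gripper_force: 78.9
```

Emit:
{"op": "carry_out", "data": {"deltas": [[-0.07,-0.31,0.04,0,0,-0.1],[-0.14,-0.62,0.08,0,0,-0.205],[-0.14,-0.62,0.08,0,0,-0.205]]}}

```text
clock: 11.18
tcp_pos: [0.4925, -0.2344, 0.3713]
tool_rot: [-0.002, 0.999, -0.034, 0.0]
contact_force: [-0.6, 0.3, -3.1]
finger_gap: 0.228
gripper_force: 79.0
```

Emit:
{"op": "carry_out", "data": {"deltas": [[0,-0.3,0.04,0,0,-0.1],[0.01,-0.61,0.08,0,0,-0.205],[0.01,-0.61,0.08,0,0,-0.205]]}}

```text
clock: 11.55
tcp_pos: [0.4974, -0.1744, 0.3639]
tool_rot: [-0.001, 0.992, 0.126, 0.0]
contact_force: [0.1, -0.3, -2.5]
finger_gap: 0.235
gripper_force: 79.2
```

Emit:
{"op": "carry_out", "data": {"deltas": [[0.08,-0.28,0.04,0,0,-0.1],[0.16,-0.56,0.08,0,0,-0.205],[0.16,-0.56,0.08,0,0,-0.205]]}}

```text
clock: 11.92
tcp_pos: [0.4988, -0.1168, 0.3564]
tool_rot: [-0.001, 0.959, 0.282, 0.0]
contact_force: [-0.6, -0.8, -2.0]
finger_gap: 0.232
gripper_force: 79.2
```

Emit:
{"op": "carry_out", "data": {"deltas": [[0.15,-0.23,0.04,0,0,-0.1],[0.31,-0.46,0.08,0,0,-0.205],[0.31,-0.46,0.08,0,0,-0.205]]}}

```text
clock: 12.3
tcp_pos: [0.4999, -0.0618, 0.3488]
tool_rot: [-0.001, 0.902, 0.432, 0.0]
contact_force: [-0.1, -1.4, -2.8]
finger_gap: 0.234
gripper_force: 79.2
```

```bash
python3 - <<'E'
from plan import *
s=state();print(s['clock'],s['joint_pos'],s['tcp_pos'],s['contact_force'],s['ft_torque'],s['finger_gap'],s['gripper_force'])
W=way(.5,6)+[pose(Pf+[0,0,.07],162.5,130),pose(Pf,162.5,130)]
chain(s["tcp_pos"],Rm(s["tool_rot"]),W)
E
```

```text
12.3 [-0.4621  0.1074  0.5751  1.7666 -0.0631  1.2855 -0.5499] [ 0.4999 -0.0618  0.3488] [-0.0981 -1.4462 -2.8042] [-0.0567 -0.0485  0.0269] 0.2344485696894835 79.2211389541626
[0.403, -0.339, 0.089, -0.001, -0.001, -0.211] -> [ 0.4988 -0.0092  0.34  ] len 0.05337092680411039
[0.517, -0.165, 0.08, -0.014, -0.088, -0.205] -> [0.5009 0.0451 0.332 ] len 0.05483140950015725
[0.564, 0.011, 0.001, -0.043, -0.088, -0.201] -> [0.5034 0.1009 0.324 ] len 0.05644683339964698
[0.556, 0.186, -0.076, -0.07, -0.088, -0.193] -> [0.5049 0.1594 0.316 ] len 0.05909936010226774
[0.5, 0.344, -0.135, -0.096, -0.088, -0.181] -> [0.5032 0.221  0.308 ] len 0.062141525350107245
[0.413, 0.474, -0.164, -0.121, -0.088, -0.166] -> [0.4957 0.2851 0.3   ] len 0.06497865313824194
[0.618, 0.0, 0.736, 0.0, 0.0, 0.0] -> [0.4957 0.2851 0.2039] len 0.09608693330549853
[0.45, 0.0, 0.536, 0.0, 0.0, 0.0] -> [0.4957 0.2851 0.1339] len 0.07
```

Emit:
{"op": "carry_out", "data": {"deltas": [[0.2,-0.17,0.04,0,0,-0.1],[0.41,-0.34,0.085,0,0,-0.205],[0.41,-0.34,0.085,0,0,-0.205]]}}

```text
clock: 12.68
tcp_pos: [0.4991, -0.0089, 0.3405]
tool_rot: [-0.001, 0.821, 0.57, 0.001]
contact_force: [-0.1, -0.1, -2.0]
finger_gap: 0.235
gripper_force: 79.2
```

Emit:
{"op": "carry_out", "data": {"deltas": [[0.26,-0.08,0.04,-0.007,-0.044,-0.1],[0.52,-0.165,0.08,-0.014,-0.088,-0.205],[0.52,-0.165,0.08,-0.014,-0.088,-0.205]]}}

```text
clock: 13.05
tcp_pos: [0.5019, 0.0467, 0.3325]
tool_rot: [0.048, 0.717, 0.694, -0.05]
contact_force: [0.1, -1.7, -2.6]
finger_gap: 0.234
gripper_force: 79.2
```

Emit:
{"op": "carry_out", "data": {"deltas": [[0.28,0,0,-0.02,-0.044,-0.1],[0.56,0.01,0,-0.043,-0.088,-0.2],[0.56,0.01,0,-0.043,-0.088,-0.2]]}}

```text
clock: 13.42
tcp_pos: [0.5044, 0.1019, 0.3249]
tool_rot: [0.111, 0.593, 0.793, -0.082]
contact_force: [-0.3, -0.2, -2.5]
finger_gap: 0.237
gripper_force: 79.3
```

Emit:
{"op": "carry_out", "data": {"deltas": [[0.28,0.09,-0.04,-0.035,-0.044,-0.1],[0.56,0.19,-0.076,-0.07,-0.088,-0.193],[0.56,0.19,-0.076,-0.07,-0.088,-0.193]]}}

```text
clock: 13.8
tcp_pos: [0.5065, 0.1604, 0.317]
tool_rot: [0.184, 0.453, 0.867, -0.095]
contact_force: [0.9, -0.4, -2.7]
finger_gap: 0.231
gripper_force: 79.3
```

Emit:
{"op": "carry_out", "data": {"deltas": [[0.25,0.17,-0.07,-0.048,-0.044,-0.09],[0.5,0.34,-0.135,-0.096,-0.088,-0.18],[0.5,0.34,-0.135,-0.096,-0.088,-0.18]]}}

```text
clock: 14.18
tcp_pos: [0.5051, 0.2211, 0.3092]
tool_rot: [0.261, 0.304, 0.912, -0.085]
contact_force: [0.2, -0.9, -3.6]
finger_gap: 0.234
gripper_force: 79.3
```

Emit:
{"op": "carry_out", "data": {"deltas": [[0.2,0.24,-0.08,-0.06,-0.044,-0.08],[0.41,0.47,-0.16,-0.12,-0.088,-0.166],[0.41,0.47,-0.16,-0.12,-0.088,-0.166],[0.41,0.47,-0.16,-0.12,-0.088,-0.166]]}}

```text
clock: 14.68
tcp_pos: [0.5, 0.2826, 0.3022]
tool_rot: [0.337, 0.153, 0.927, -0.054]
contact_force: [0.8, -0.4, -3.4]
finger_gap: 0.237
gripper_force: 79.4
```

```bash
cat > f.py <<'E'
from plan import *
s=state();print(s['clock'],s['joint_pos'],s['tcp_pos'],s['contact_force'],s['ft_torque'],s['finger_gap'],s['gripper_force'])
print("d",Rm(s["tool_rot"]).apply([.765,-.005,-.643]))
chain(s["tcp_pos"],Rm(s["tool_rot"]),[pose(Pf+[0,0,.07],162.5,130),pose(Pf,162.5,130)])
E
python3 f.py
```

```text
14.675 [-1.0118  0.1302  0.1208  1.9996  0.8288  0.9263 -0.1394] [0.5    0.2826 0.3022] [ 0.7948 -0.4096 -3.3796] [ 0.3804  1.0205 -0.0049] 0.23730945761035893 79.38384890556335
d [-0.9481  0.316   0.0025]
[0.668, 0.006, 0.723, -0.007, -0.001, -0.012] -> [0.4957 0.2851 0.2039] len 0.09844904763201798
[0.45, 0.0, 0.536, 0.0, 0.0, 0.0] -> [0.4957 0.2851 0.1339] len 0.07
```

Emit:
{"op": "carry_out", "data": {"deltas": [[0.22,0,0.24,0,0,-0.004],[0.45,0.01,0.48,-0.007,0,-0.008],[0.67,0.01,0.72,-0.007,0,-0.012],[0.67,0.01,0.72,-0.007,0,-0.012]]}}

```text
clock: 15.18
tcp_pos: [0.4948, 0.2855, 0.2024]
tool_rot: [0.337, 0.141, 0.929, -0.053]
contact_force: [0.6, 0.5, -2.8]
finger_gap: 0.239
gripper_force: 79.3
```

Emit:
{"op": "carry_out", "data": {"deltas": [[0.11,0,0.13,0,0,0],[0.22,0,0.26,0,0,0],[0.34,0,0.4,0,0,0],[0.45,0,0.535,0,0,0],[0.45,0,0.535,0,0,0]]}}

```text
clock: 15.8
tcp_pos: [0.4951, 0.287, 0.1346]
tool_rot: [0.338, 0.14, 0.929, -0.052]
contact_force: [-0.6, 0.3, -2.2]
finger_gap: 0.236
gripper_force: 79.3
```

```bash
python3 f.py; python3 - <<'E'
from plan import *
T,S=read_camera("top"),read_camera("scene");C,D=get_calibration("top"),get_calibration("scene")
def crop(im,c,k,w,h):
    x,y=np.clip((proj(c,np.array([.499,.284,.1]))-[w/2,h/2]).astype(int),0,[640-w,480-h]);print(x,y);return cv2.resize(im[y:y+h,x:x+w],None,fx=k,fy=k,interpolation=2)
cv2.imwrite("pics/fin.png",np.hstack([crop(T,C,3,133,150),crop(S,D,3,133,150)])[...,::-1])
s=state();r=Rm(s["tool_rot"]);d=r.apply([.765,-.005,-.643]);G=s["tcp_pos"]-.021*r.as_matrix()[:,2]
for n,k in(("top",.073),("mid",-.017),("foot",-.107)):print(n,G+k*d,proj(C,G+k*d),proj(D,G+k*d))
E
```

```text
15.8 [-1.0524  0.3909  0.1632  2.1437  1.1132  0.6618 -0.5666] [0.4951 0.287  0.1346] [-0.6284  0.2539 -2.177 ] [ 0.3054  1.075  -0.0061] 0.23558309711961412 79.26087498664856
d [-0.956   0.2911  0.0009]
[-0.455, -0.018, -0.524, 0.001, -0.0, 0.003] -> [0.4957 0.2851 0.2039] len 0.0693850736816759
[0.45, 0.0, 0.536, 0.0, 0.0, 0.0] -> [0.4957 0.2851 0.1339] len 0.07
139 149
341 199
top [0.4124 0.3128 0.1514] [188.0832 253.613 ] [428.6169 246.0617]
mid [0.4984 0.2867 0.1514] [200.3144 220.9192] [411.231  266.9378]
foot [0.5845 0.2606 0.1513] [212.2939 188.8567] [392.9842 288.7361]
```

View pics/fin.png

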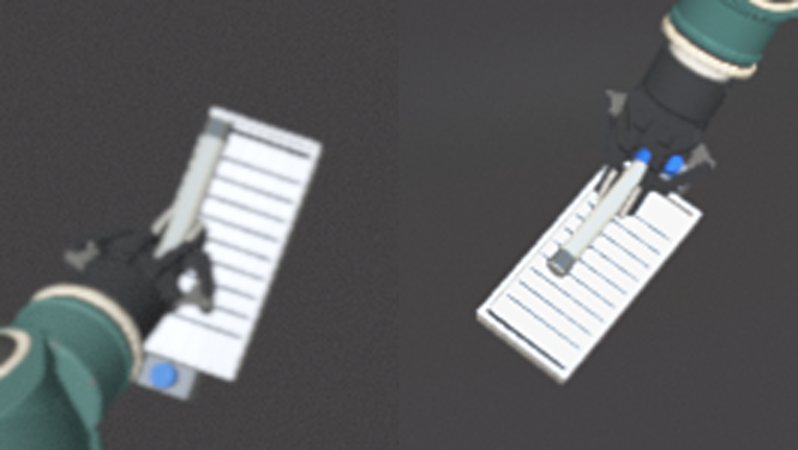

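The foot end appears at top (210.7,190) and scene (393.7,287.3), against predicted (212.3,188.9) and (393.0,288.7). So the column is level, centred and hasn't slipped, with its blue end towards the connector. I'll let it settle and hand in.

Emit:
{"op": "carry_out", "data": {"deltas": [[0,0,0,0,0,0],[0,0,0,0,0,0],[0,0,0,0,0,0],[0,0,0,0,0,0],[0,0,0,0,0,0]]}}

```text
clock: 16.52
tcp_pos: [0.4941, 0.2876, 0.1337]
tool_rot: [0.338, 0.139, 0.929, -0.051]
contact_force: [0.2, -1.0, -3.1]
finger_gap: 0.234
gripper_force: 79.3
```

```bash
python3 -c "
from h import *
s=state();print(s['tcp_pos'],abs(s['joint_velocities']).max(),s['gripper_force']);print(sign_off())"
```

```text
[0.4941 0.2876 0.1337] 0.000980119795118121 79.2624306678772
the job is handed in; nothing more can be done
None
```

I handed the job in at about 16.5 s with the blue column held still and level in the gripper, its middle about 15 cm above the bench over the tray's centre and its blue end towards the connector; the sign-off gave no verdict. The other two columns were still in the stand after the draw, and I saw no contact with the bottle or screwdriver, though I did not re-check them at the end.

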